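# Lock a T-head stop post so that it pinches a cover board at a sprung fence

### The job

Take the stop post out of its parking block, set its T-head lengthwise into the open part of the slot in the work-holding plate until its round foot sits on the plate, and slide it along the slot so that the foot pushes the wooden board square against the sprung fence, on until it is pressed there with about 5 N, never over 10 N. Keeping the foot there, press the spring-loaded wing grip down, give it a quarter turn and let it rise, so that the head stays caught under the lips of the slot and the post goes on pinching the board at the fence. Let go, and leave the beaker, the tin and the loupe where they stand.

Things in the scene. Friction and masses are not known exactly. Their poses are not given: they have to be found in the camera images.
- plate: Bare aluminium work-holding plate 310 x 120 mm, 26 mm high, fixed to the table. Origin: centre of its underside; x along the slot towards the fence, z up. T-slot all along y = 0: mouth 16 mm wide between lips 8 mm thick (underside at z = 18 mm), below them a channel 36 mm wide, floor at z = 4 mm. Jamming or pressing the post on it with more than 60 N spoils it.
- slot_entry (a point): Point on the slot's centre line in the plane of the plate's top surface, at plate x = -80 mm, in the part of the slot that the board leaves open: a good place to set the post in.
- board: Loose smooth varnished cover board, 60 mm along x, 110 mm along y, 10 mm thick, 0.1 to 0.3 kg, on the plate over the slot, 10 to 78 mm short of the fence, up to 0.1 rad askew; x towards the fence. Origin: centre of its underside. Square at the fence its axes are parallel to the plate's. Delicate: over 10 N from the post spoils it; it must stay pinched with 1 to 9 N.
- post: Loose stop post, 150 g, standing upright in the block, its foot on the block's top. Origin: centre of the foot's underside; z up; x along wing grip and T-head, which are parallel and turn as one with the foot. Foot: steel collar 30 mm in diameter, 10 mm high, with a sleeve to z = 16 mm. A stem with grip and head runs through it, lifted by a spring.
- grip (a point): Middle of the wing grip on the post's axis, 46 mm above the foot's underside while the stem is up. Black wing 44 mm long (post x), 12 mm thick (y), from z = 32 to 58 mm above the foot's underside, over a disc 24 mm across at z = 26 to 32 mm. All sink with the stem.
- head (a point): Centre of the T-head, on the post's axis 7 mm below the foot's underside while the stem is up. Head 28 mm long (post x), 13 mm wide (y), from z = -4 to -10 mm, the last 2 mm slimmer (26 x 10 mm) as a lead-in; shank above it 12 mm round. It sinks with the stem.
- stem (a joint): How far grip and head are pressed down through the foot, m: 0 up, 0.008 fully down; 7.5 N to start, 13.5 N at 4 mm, 19.5 N at 8 mm. With the foot on the plate and the stem up, the head is between the lips and cannot turn; from 4 mm it is below them and turns freely, either way. Locked, the head lies across the slot, held up against the lips, stem at about 0.004 untouched.
- block: Grey parking block 60 x 60 x 40 mm, fixed to the table, in whose pocket the post's head stands. Origin: centre of its underside.
- beaker: Small clear beaker, 67 mm high, on the table: leave it alone.
- strip_tin: Small round lidded tin, 64 mm across, 23 mm high, on the table: leave it alone.
- loupe: Small dark loupe, 42 mm across, 34 mm high, on the table: leave it alone.
- slot_far (a point): Point on the slot's centre line in the plane of the plate's top, at plate x = 100 mm. Near it a steel fence stands across the slot, 14 mm high, set anew each time: its pad's face is somewhere from plate x = 71 to 105 mm (not measured). The 110 mm wide pad is sprung towards the board: it gives from 1.5 N on, 1 mm for each further 1.5 N, and is hard after 8 mm.

How it is judged:
By the outcome, as a careful person would: the job done as asked, in the order asked, and still so for the second after the job is handed in, with the robot touching nothing.
It also fails if it takes over 72 s, if anything falls off the work surface, if the arm or the gripper's body presses on something with over 40 N, if the wrist force passes 120 N, or if a joint passes its speed limit or range.

### The arm

A 6-joint arm with a two-finger parallel gripper is mounted at the origin on a cart in front of the work surface, level with it; the furniture and walls round the work are solid. World frame = base frame: x ahead of the robot, y to its left, z up, the work surface at z = 0. Lengths are in m, angles in rad, forces in N, time in s.
With the tool pointing down it reaches from about 0.25 to 0.775 m from the base axis. Payload 4 kg.
Tool frame: the origin (TCP) lies at the very end of the fingers, on their centre line; the grasp point (between the pads) lies 19 mm behind it; z points along the fingers, y is the direction in which the jaws open and shut (so a half turn about z gives the same grasp; the last joint's range is limited). The gripper opens to 94 mm and grips with 3 to 60 N. Pads are 16 mm wide; open, the fingers measure 119 mm over their backs; the gripper's body (75 mm by 177 mm) begins 78 mm behind the grasp point.
Start: joints at [1.238, 0.087, 1.371, -0, 1.684, -0.103], TCP at [0.125, 0.536, 0.206] pointing down, gripper open.
Joint ranges: [-3.1, 3.1], [-0.76, 2.03], [0.27, 2.55], [-1.08, 4.22], [0.17, 2.65], [-2.57, 2.57]. Speed limits (rad/s): [2.79, 2.79, 3.14, 3.14, 3.14, 3.14].

### API

Orientations are given as [roll, pitch, yaw] about the fixed x, y, z axes, in that order (R = Rz(yaw) Ry(pitch) Rx(roll)).
In Python, from bench import robot, cams, models gives the robot as it stands.
- The arm moves only by the tool step_arm, never from a script. Its argument "series" is a list of rows, each a list of 5 numbers: the gripper command: -1 is shut, 1 is fully open, values between are in proportion, then the shift along the tool's x, y, z in mm, then the turn about the tool's z in degrees. A call has 1 to 20 rows; each row is the pose to reach, as a shift and turn from the pose commanded when the call began, along the tool's axes at that moment; what a row does not reach only later rows make up. A row lasts 1/8 s, in which the tool goes at most 62.5 mm and 10.7 degrees, less where a joint would pass 70% of its speed; a pose out of reach is approached as far as the arm can. A call with a gripper value outside its range is refused whole. The fingers move at their own pace and stop on an object; the grip force is fixed at half the most. Time passes only in rows, so rows that repeat a pose let the fingers close. It gives the time, the measured TCP pose, the force and the opening at its end, in the units of the state.
- robot.get_obs(): the state, without advancing time (a new reading comes with each control period).
- cams.snapshot(name): name is "scene" or "top" or "wrist"; returns a dict with "pixels" (420x560x3 uint8, red, green, blue), "fov_y" (degrees; the focal length in pixels is half the picture's height over the tangent of half this angle, whatever the lens; pixels are square), "cx", "cy" (the principal point, pixels), "R" (3x3) and "t" (3): a world point X has camera coordinates R X + t. Camera axes: x right, y down, z forward; pixel columns grow to the right and rows downward; lengths in m; the calibration is good to about 2 mm. A picture is of the moment at which its call begins. There is no depth.
- robot.close_job(): hands the job in, once; it reports no verdict.
Trained networks look in a picture, given as the dict that the camera call returned (one of the last four; its "shot" number tells which), for a name from the list of things; names that differ only in an ending like _2 or _b are one class to them, and where a whole thing is asked for, a point or a joint stands for the part that bears it (a point fixed in the world has none). Each returns a list of dicts, best first, with "p" (0 to 1); they miss things now and then, are a little off and sometimes report something else, mostly with a low value. They report only what shows in the picture. A call takes as long as a camera call.
- models.find_in(picture, label): "position" ([x, y, z] in m, in world coordinates, good to about 4 mm: the middle of the surface that is visible of it).
- models.pinpoint(picture, label): "position" ([x, y, z] in m, in world coordinates, good to about 4 mm: a listed point, or the origin of a listed thing).
The state is a dict: "time": time; "joint_positions": joint angles; "qvel": joint speeds; "joint_torque": joint torques, N m; "tool_pos": TCP position; "ee_rot": TCP orientation; "wrist_force": force on the tool from outside, world axes, zero at the start; "wrist_torque": the same for the moment, N m; "width": finger opening in m.
Only numpy, scipy, OpenCV 4.12 (cv2) and the standard library are available. Lean on these libraries where they do the work, as an engineer would, in place of code of your own. Each camera call takes 0.05 s, during which the arm holds its last target. There are 200 camera calls.

## Working session

There is one attempt and no reset: what is moved stays moved. The work goes in short steps, Python scripts to look and compute and a tool call to move; the robot and the scene stay as the last step left them, time stands still between calls to the robot, and variables do not carry over. Pictures are saved under pics/ and viewed, about 8 in all and at most 12, crops included, and the job is handed in when it is done.

Besides the shell and the picture viewer there is one more tool, called after "Emit:" in YAML: its name, and indented under it one key for each argument. step_arm: Moves the arm, as the interface text tells. Its arguments: {"type":"object","properties":{"series":{"type":"array","items":{"type":"array","items":{"type":"number"}}}},"required":["series"]}

```bash
ls; mkdir -p pics; python3 - <<'E'
from bench import robot,cams,models
import cv2,numpy as np
o=robot.get_obs();print(o)
S={n:cams.snapshot(n) for n in("top","scene")}
for n,s in S.items():
    cv2.imwrite(f"pics/{n}0.png",s["pixels"][:,:,::-1])
    print(n,s["fov_y"],s["R"].tolist() if hasattr(s["R"],'tolist') else s["R"],s["t"])
    for l in["plate","slot_entry","board","post","grip","block","slot_far","beaker","strip_tin","loupe"]:
        r=models.pinpoint(s,l)
        print(l,[(np.round(d["position"],4).tolist(),round(d["p"],2)) for d in r[:2]])
a=np.hstack([S["top"]["pixels"],S["scene"]["pixels"]])
E
```

```text
pics
{'time': 0.0, 'joint_positions': array([ 1.23793842e+00,  8.79933488e-02,  1.37225609e+00, -1.32780679e-05,
        1.68362613e+00, -1.03122836e-01]), 'qvel': array([-0.00182222,  0.00111073, -0.00102013, -0.00095044, -0.0019011 ,
        0.00069875]), 'joint_torque': array([ 1.13737558e-03, -3.40195835e+01, -3.02423537e+01,  7.18402234e-02,
        3.31817509e-02, -2.15054274e-04]), 'tool_pos': array([0.12508266, 0.53501148, 0.20428232]), 'ee_rot': array([-3.13932051e+00, -2.21876566e-04,  2.91185585e+00]), 'wrist_force': array([ 0.70823165, -0.10559448, -0.31172583]), 'wrist_torque': array([ 0.01916249, -0.0691994 ,  0.02204717]), 'width': 0.09424448342112098}
top 46.28391882711144 [[-0.007505689746367747, -0.9998317186867801, -0.016739143624180525], [-0.9840561002121749, 0.010359904713981684, -0.17755636854115633], [0.17769990505522779, 0.0151395733809409, -0.9839682601899342]] [-0.11339648  0.53375071  1.32866776]
plate [([0.5029, 0.0947, -0.0037], 0.58)]
slot_entry [([0.4908, 0.0162, 0.0238], 0.82), ([0.5024, 0.0981, -0.0045], 0.57)]
board [([0.5034, 0.1126, 0.0283], 0.89)]
[... 346 characters left out ...]
2334], [-0.6161039732694794, -0.34589171208689756, -0.707654447898941], [0.6283452234876298, 0.3259300906559106, -0.7063652427217171]] [-0.350686    0.33303486  1.35346459]
plate [([0.4975, 0.0945, 0.001], 0.7)]
slot_entry [([0.4933, 0.0132, 0.0249], 0.87)]
board [([0.5019, 0.1061, 0.02], 0.84)]
post [([0.4736, -0.1785, 0.042], 0.48), ([0.474, -0.1814, 0.0849], 0.15)]
grip [([0.473, -0.1818, 0.0873], 0.65)]
block [([0.5165, -0.4827, -0.0008], 0.64), ([0.4702, -0.1803, -0.0007], 0.6)]
slot_far [([0.507, 0.1945, 0.0275], 0.96)]
beaker [([0.6106, -0.2067, -0.0018], 0.91), ([0.4364, -0.3795, -0.0004], 0.44)]
strip_tin [([0.4374, -0.3795, -0.0008], 0.92)]
loupe [([0.5185, -0.4826, 0.0025], 0.68)]
```

View pics/top0.png

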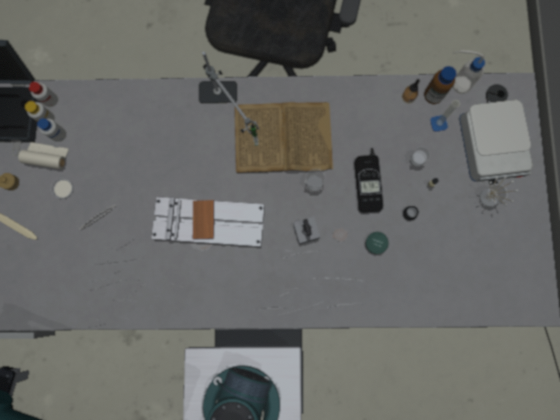

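View pics/scene0.png

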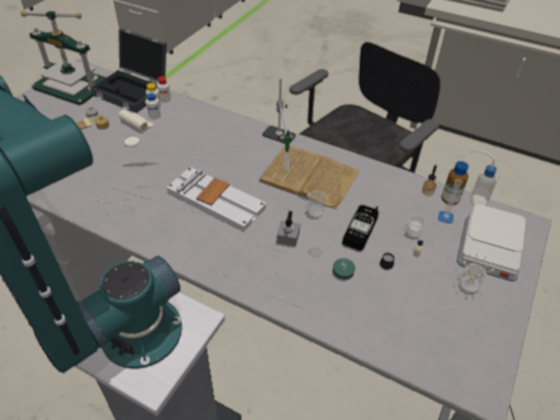

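The top picture shows the post and block at about (306,230), and the plate from (155,220) to (263,223) with the fence at its left end, so plate x points along about +y. The board is at (204,220). The scene view agrees with this. I'll move above the slot and take a close look on the way.

Emit:
step_arm:
  series:
    - [1,-445,-410,-40,0]
    - [1,-445,-410,-40,0]
    - [1,-445,-410,-40,0]
    - [1,-445,-410,-40,0]
    - [1,-445,-410,-40,0]
    - [1,-445,-410,-40,0]
    - [1,-445,-410,-40,0]
    - [1,-445,-410,-40,0]
    - [1,-445,-410,-40,0]
    - [1,-445,-410,-40,0]
    - [1,-445,-410,-40,0]
    - [1,-445,-410,-40,0]
    - [1,-445,-410,-40,0]
    - [1,-445,-410,-40,0]

```text
time: 2.85
tool_pos: [0.4647, 0.036, 0.2457]
ee_rot: [3.141, 0.0, 2.914]
wrist_force: [-0.1, -0.3, 0.2]
width: 0.0939
```

```bash
cat > h.py <<'E'
from bench import robot,cams,models
import cv2,numpy as np
def look(n,f,labels=()):
    s=cams.snapshot(n); cv2.imwrite(f"pics/{f}.png",s["pixels"][:,:,::-1])
    np.savez(f"{f}.npz",R=s["R"],t=s["t"],fov=s["fov_y"],c=[s["cx"],s["cy"]],pixels=s["pixels"])
    for l in labels:
        print(l,[(np.round(d["position"],4).tolist(),round(d["p"],2)) for d in models.pinpoint(s,l)[:2]])
    return s
def ray(f,uv,z):
    d=np.load(f"{f}.npz");F=d["pixels"].shape[0]/2/np.tan(np.radians(d["fov"])/2)
    uv=np.atleast_2d(np.array(uv,float));v=np.c_[(uv-d["c"])/F,np.ones(len(uv))]@d["R"]
    o=-d["R"].T@d["t"]; return o+v*((z-o[2])/v[:,2])[:,None]
def proj(f,X):
    d=np.load(f"{f}.npz");F=d["pixels"].shape[0]/2/np.tan(np.radians(d["fov"])/2)
    c=np.atleast_2d(X)@d["R"].T+d["t"]; return c[:,:2]/c[:,2:]*F+d["c"]
E
python3 - <<'E'
from h import *
s=look("wrist","w1",["plate","slot_entry","board","slot_far","post","grip"])
print(s["fov_y"],s["cx"],s["cy"],-s["R"].T@s["t"],np.round(s["R"],3).tolist()); o=robot.get_obs();print(o["time"],o["tool_pos"],o["ee_rot"],o["joint_positions"])
E
```

```text
plate [([0.5018, 0.0984, 0.0028], 0.84)]
slot_entry [([0.4922, 0.0173, 0.0226], 0.63)]
board [([0.506, 0.1117, 0.0267], 0.93), ([0.4718, -0.1776, 0.0879], 0.29)]
slot_far [([0.5084, 0.1983, 0.0243], 0.7)]
post [([0.4697, -0.1813, 0.0365], 0.91)]
grip [([0.471, -0.1768, 0.0864], 0.97)]
65.31553624311769 276.7641288666608 203.79566302278965 [0.38966321 0.05235658 0.4254875 ] [[0.226, 0.974, -0.001], [0.939, -0.218, 0.266], [0.259, -0.061, -0.964]]
3.2 [0.46514929 0.03512855 0.24549677] [3.14148128e+00 6.33120362e-05 2.91210221e+00] [-4.63318137e-02 -1.04511974e-01  1.48240959e+00  9.98248134e-05
  1.76361250e+00 -1.38761857e+00]
```

View pics/w1.png

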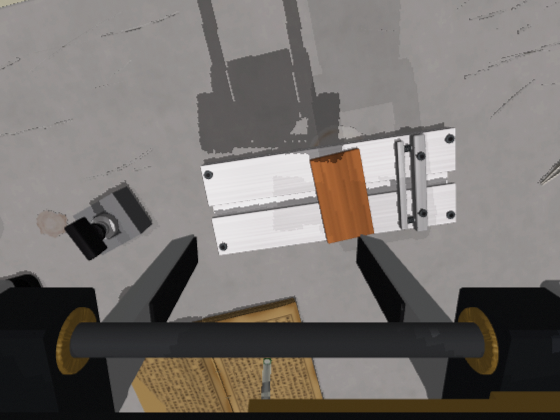

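The wrist view shows the plate corners near (202,165), (455,128), (456,220) and (218,254). The slot runs along (212,211) to (456,187), the pad's face is at column 400, and the wing grip is at about (85,238).

```bash
python3 - <<'E'
from h import *
P=ray("w1",[(202,165),(455,128),(456,220),(218,254),(212,211)],.026);print(P.round(4))
for a,b in((0,1),(3,2),(0,3)): d=P[b]-P[a];print(np.degrees(np.arctan2(d[1],d[0])),np.linalg.norm(d))
print(ray("w1",[(311,158),(360,149),(373,233),(328,243)],.036).round(4))
im=cv2.imread("pics/w1.png")
a=cv2.resize(im[170:275,20:170],None,fx=5,fy=5,interpolation=3)[:,:]
b=cv2.resize(im[120:262,195:465],None,fx=2.77,fy=2.77,interpolation=3)
a=a[:, :];cv2.imwrite("pics/c1.png",cv2.resize(a,(750,525)));cv2.imwrite("pics/c2.png",b)
E
```

```text
[[ 0.4282 -0.0508  0.026 ]
 [ 0.4537  0.2548  0.026 ]
 [ 0.5697  0.2462  0.026 ]
 [ 0.5463 -0.0639  0.026 ]
 [ 0.4875 -0.0552  0.026 ]]
85.22922066649097 0.30663633265192713
85.6849468793865 0.310969429139804
-6.308336759028935 0.11888773607494414
[[0.4484 0.0802 0.036 ]
 [0.4511 0.1386 0.036 ]
 [0.5589 0.1378 0.036 ]
 [0.5594 0.0798 0.036 ]]
```

View pics/c2.png

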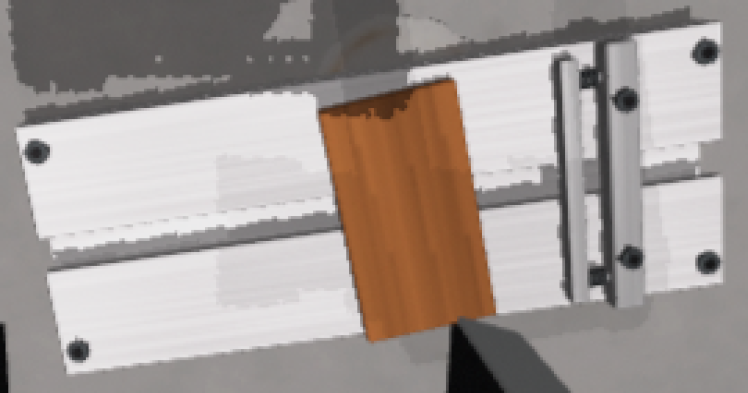

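Emit:
step_arm:
  series:
    - [1,-55,-208,60,0]
    - [1,-55,-208,60,0]
    - [1,-55,-208,60,0]
    - [1,-55,-208,60,0]
    - [1,-55,-208,60,0]
    - [1,-55,-208,60,0]
    - [1,-55,-208,60,0]

```text
time: 4.08
tool_pos: [0.4718, -0.179, 0.1862]
ee_rot: [3.141, 0.001, 2.914]
wrist_force: [0.0, 0.6, 0.0]
width: 0.0937
```

```bash
python3 - <<'E'
from h import *
s=look("wrist","w2",["grip","post","block"]);o=robot.get_obs();print(o["time"],o["tool_pos"],o["ee_rot"],o["wrist_force"])
print(proj("w2",[[.4715,-.18,.098]]))
E
```

```text
grip []
post [([0.4698, -0.1814, 0.0347], 0.7)]
block []
4.275 [ 0.47166507 -0.17926788  0.18595946] [-3.14155874e+00  9.12684509e-04  2.91331551e+00] [ 0.56701912  0.10337279 -0.84684746]
[[276.89958862 206.99156146]]
```

View pics/w2.png

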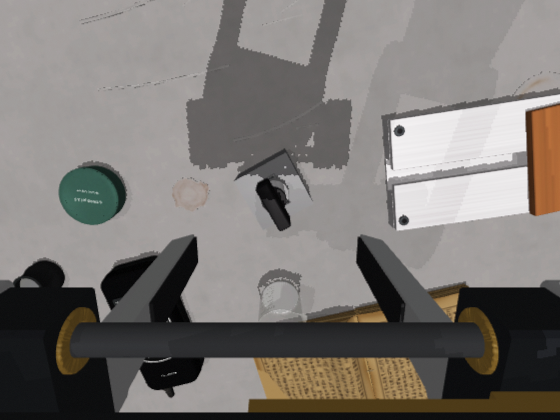

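The black wing runs from about (262,183) to (286,226), slanting down to the right. I'll measure it.

```bash
python3 - <<'E'
from h import *
P=ray("w2",[(262,182),(287,227)],.098);print(P.round(4));d=P[1]-P[0];print(np.degrees(np.arctan2(d[1],d[0])),np.linalg.norm(d))
g=cv2.imread("pics/w2.png").max(2)
m=(g<45).astype(np.uint8);m[:170]=0;m[236:]=0;m[:,:250]=0;m[:,300:]=0
n,l,st,ce=cv2.connectedComponentsWithStats(m);i=1+st[1:,4].argmax();print(st[i],ce[i])
ys,xs=np.where(l==i)
Q=ray("w2",np.c_[xs,ys],.098)[:,:2]
c=cv2.minAreaRect(Q.astype(np.float32)*1000);print(c)
u,s_,vt=np.linalg.svd(Q-Q.mean(0));print(Q.mean(0),np.degrees(np.arctan2(vt[0,1],vt[0,0])))
cv2.imwrite("pics/c3.png",cv2.resize(cv2.imread("pics/w2.png")[140:250,220:330],None,fx=5,fy=5,interpolation=2))
E
```

```text
[[ 0.4476 -0.1872  0.098 ]
 [ 0.491  -0.1756  0.098 ]]
15.006396057878574 0.04496946935409958
[256 178  34  53 743] [272.85060565 201.79542396]
((467.95703125, -179.93641662597656), (45.8641357421875, 20.634700775146484), 18.600740432739258)
[ 0.46640866 -0.18228297] 13.089099352000105
```

View pics/c3.png

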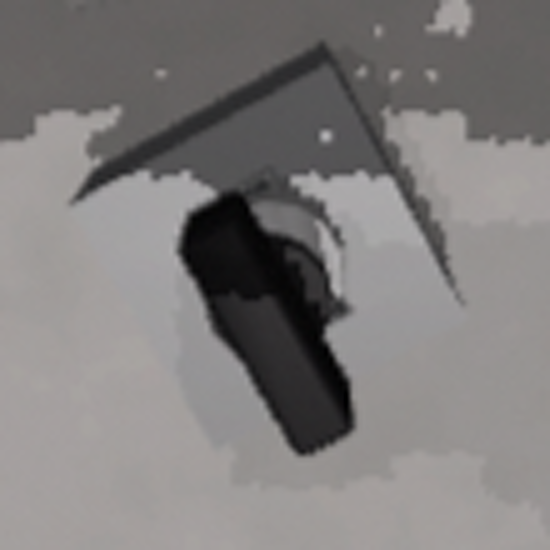

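The wing's yaw is about 15° (mod 180) and its centre is about (0.471, −0.1816). I'll grasp it with the fingertips just above the disc.

Emit:
step_arm:
  series:
    - [-0.15,0,-2.4,20,-10]
    - [-0.15,0,-2.4,40,-20]
    - [-0.15,0,-2.4,60,-28]
    - [-0.15,0,-2.4,60,-28]
    - [-0.15,0,-2.4,85,-28]
    - [-0.15,0,-2.4,105,-28]
    - [-0.15,0,-2.4,111,-28]
    - [-0.15,0,-2.4,111,-28]
    - [-1,0,-2.4,111,-28]
    - [-1,0,-2.4,111,-28]
    - [-1,0,-2.4,111,-28]
    - [-1,0,-2.4,111,-28]

```text
time: 5.78
tool_pos: [0.4711, -0.1826, 0.0749]
ee_rot: [-3.141, 0.001, -2.883]
wrist_force: [0.4, 0.4, 1.1]
width: 0.0117
```

```bash
python3 - <<'E'
from h import *
s=look("wrist","w3");o=robot.get_obs();print(o["time"],o["tool_pos"],o["ee_rot"],o["wrist_force"],o["wrist_torque"],o["width"])
E
```

```text
5.825 [ 0.4710814  -0.18251517  0.07490181] [-3.14119586e+00  6.56833459e-04 -2.88276194e+00] [-0.19049898  0.50598155  1.44224089] [-0.00398958  0.05267373  0.02777566] 0.011941866002423071
```

View pics/w3.png

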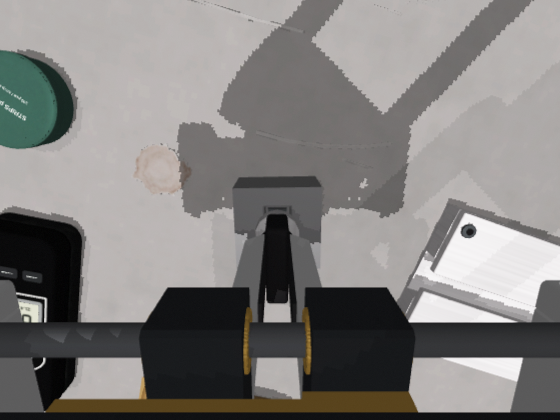

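The wing is held between the pads at 12 mm opening, and the block is directly below at (277,195). I'll check the grip offset along the wing, then lift and carry.

```bash
python3 - <<'E'
from h import *
t=np.array([.4711,-.1825]);a=np.radians(194.8);x=np.array([np.cos(a),np.sin(a)]);y=np.array([np.sin(a),-np.cos(a)])
for X,Y,z in[(22,6,.098),(22,-6,.098),(22,0,.072),(-22,6,.098),(30,30,.04),(30,-30,.04)]:
    print(X,Y,proj("w3",[[*(t+X*x/1000+Y*y/1000),z]]).round(1))
im=cv2.imread("pics/w3.png")[165:310,200:350]; cv2.imwrite("pics/c4.png",cv2.resize(np.clip(im.astype(float)*2.2,0,255).astype(np.uint8),None,fx=4,fy=4,interpolation=2))
E
```

```text
22 6 [[290.9 227.2]]
22 -6 [[267.2 227.2]]
22 0 [[278.8 212.3]]
-22 6 [[289.9 304. ]]
30 30 [[323.4 187. ]]
30 -30 [[233.8 186.9]]
```

Emit:
step_arm:
  series:
    - [-1,0,0,-20,0]
    - [-1,0,0,-50,0]
    - [-1,-10,20,-50,10]
    - [-1,-20,50,-50,20]
    - [-1,-30,80,-50,30]
    - [-1,-40,110,-50,40]
    - [-1,-50,140,-50,50]
    - [-1,-60,165,-50,60]
    - [-1,-71.5,187.4,-50,70]
    - [-1,-71.5,187.4,-50,80]
    - [-1,-71.5,187.4,-50,90]
    - [-1,-71.5,187.4,-50,100]
    - [-1,-71.5,187.4,-50,110]
    - [-1,-71.5,187.4,-50,110]
    - [-1,-71.5,187.4,-50,110]

```text
time: 7.7
tool_pos: [0.4917, 0.017, 0.1241]
ee_rot: [-3.141, -0.0, 1.483]
wrist_force: [0.4, -0.4, -1.5]
width: 0.0118
```

View pics/c4.png

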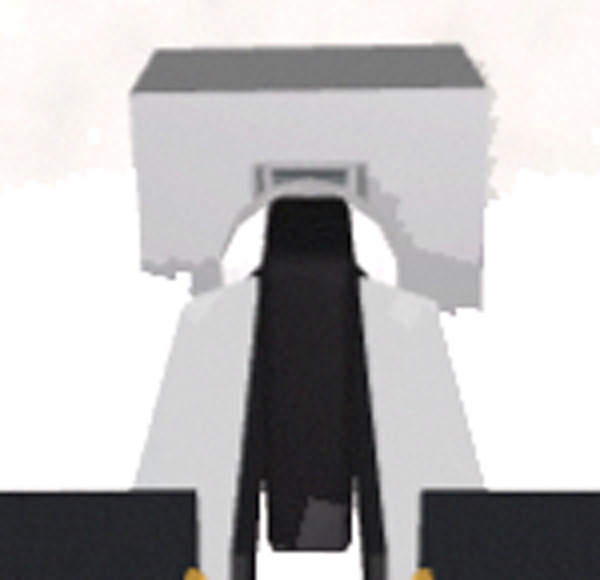

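The grip is centred on the wing to within about 0.5 mm: edges were predicted at rows 227 and 304, and seen at 230 and 302. The post is lifted (−1.5 N). Next I'll look at the slot from here.

```bash
python3 - <<'E'
from h import *
s=look("wrist","w4",["slot_entry","board"]);o=robot.get_obs();print(o["time"],o["tool_pos"],o["ee_rot"],o["wrist_force"],o["width"])
E
```

```text
slot_entry [([0.4921, 0.0178, 0.022], 0.64)]
board [([0.5053, 0.1073, 0.0266], 0.66)]
7.85 [0.49189052 0.01702856 0.1243613 ] [-3.14137069e+00 -7.40085271e-05  1.48174789e+00] [ 0.14335006  0.53933231 -1.63555656] 0.011612146336753107
```

View pics/w4.png

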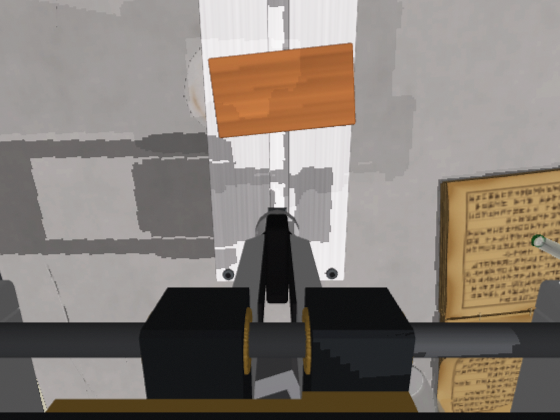

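The plate runs down the middle of the view, with the slot mouth at about columns 267–289 above and below the board. I'll fit its edges.

```bash
python3 - <<'E'
from h import *
im=cv2.imread("pics/w4.png")
for r in(10,30,145,160,195): print(r,im[r,258:298].mean(1).astype(int).tolist())
L=ray("w4",[(200.5,5),(217,275)],.026);R=ray("w4",[(357,5),(343.5,275)],.026)
t=np.array([.4919,.0170]);a=1.4817;x=np.array([np.cos(a),np.sin(a)]);y=np.array([np.sin(a),-np.cos(a)])
for n,P in(("L",L),("R",R)): q=(P[:,:2]-t);print(n,(q@x*1000).round(1),(q@y*1000).round(1))
for X,Y in[(50,8),(50,-8),(100,8),(160,8),(160,-8),(30,8),(30,-8)]: print(X,Y,proj("w4",[[*(t+X*x/1000+Y*y/1000),.026]]).round(1))
print(proj("w4",[[*(t+150*x/1000+Y*y/1000),.04] for Y in(-55,55)]))
c=cv2.resize(im[0:215,190:370],None,fx=3.3,fy=2.75,interpolation=2);cv2.imwrite("pics/c5.png",c)
E
```

```text
10 [228, 229, 230, 230, 230, 231, 233, 232, 223, 177, 229, 239, 238, 238, 239, 237, 237, 239, 240, 240, 239, 241, 242, 242, 243, 241, 189, 155, 157, 158, 132, 183, 228, 232, 230, 227, 226, 229, 231, 232]
30 [227, 228, 229, 230, 229, 230, 230, 232, 228, 190, 231, 239, 238, 238, 239, 239, 238, 239, 241, 241, 240, 241, 242, 242, 244, 195, 154, 155, 156, 157, 131, 184, 228, 231, 229, 227, 224, 228, 231, 231]
145 [230, 228, 226, 225, 224, 227, 227, 226, 225, 226, 215, 172, 230, 239, 237, 238, 239, 240, 241, 243, 241, 240, 240, 242, 242, 189, 150, 150, 150, 150, 120, 186, 227, 231, 231, 230, 229, 229, 230, 228]
160 [232, 229, 225, 225, 223, 225, 227, 225, 224, 225, 224, 177, 230, 240, 238, 237, 238, 239, 240, 242, 241, 240, 240, 241, 213, 192, 190, 161, 149, 151, 120, 185, 226, 229, 231, 230, 229, 229, 229, 227]
195 [165, 165, 160, 157, 155, 153, 156, 158, 158, 158, 162, 147, 121, 145, 147, 145, 164, 234, 245, 246, 246, 245, 241, 240, 240, 187, 147, 147, 147, 148, 119, 186, 224, 226, 229, 230, 228, 171, 141, 140]
L [154.8 -69.8] [-57.7 -55.9]
R [155.  -69.6] [60.3 62.5]
50 8 [[286.4 145.7]]
50 -8 [[267.4 145.7]]
100 8 [[287.   82.4]]
160 8 [[287.8  -2.6]]
160 -8 [[266.4  -2.7]]
30 8 [[286.2 169.4]]
30 -8 [[267.5 169.3]]
[[200.33902259   6.36917684]
 [353.81490073   6.5615256 ]]
```

View pics/c5.png

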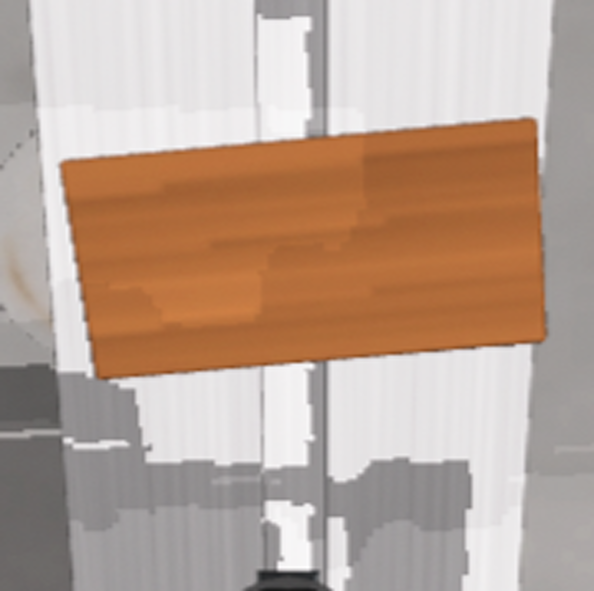

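The slot centre lies about 2 mm towards tool +y, and the plate yaw is about 0.5° more than the tool's. I'll correct both and lower until the lead-in has entered.

Emit:
step_arm:
  series:
    - [-1,0,2,15,-0.5]
    - [-1,0,2,30,-0.5]
    - [-1,0,2,42,-0.5]
    - [-1,0,2,48,-0.5]
    - [-1,0,2,52,-0.5]
    - [-1,0,2,55,-0.5]
    - [-1,0,2,57,-0.5]
    - [-1,0,2,57,-0.5]

```text
time: 8.85
tool_pos: [0.4941, 0.0169, 0.0676]
ee_rot: [3.141, -0.0, 1.489]
wrist_force: [-0.4, 0.1, -1.1]
width: 0.0114
```

```bash
python3 - <<'E'
from h import *
o=robot.get_obs();print(o["time"],o["tool_pos"],o["ee_rot"],o["wrist_force"],o["wrist_torque"],o["width"])
look("wrist","w5")
E
```

```text
8.85 [0.49406397 0.01686841 0.0675929 ] [ 3.14128056e+00 -8.31616599e-05  1.48933478e+00] [-0.40904576  0.11120844 -1.05777683] [-0.06491276 -0.00338635  0.0405208 ] 0.011416471380471733
```

The head has entered the mouth with no contact force. I'll seat the foot next.

Emit:
step_arm:
  series:
    - [-1,0,0,3,0]
    - [-1,0,0,5,0]
    - [-1,0,0,6,0]
    - [-1,0,0,6.5,0]
    - [-1,0,0,6.5,0]

```text
time: 9.52
tool_pos: [0.494, 0.0169, 0.061]
ee_rot: [3.142, -0.0, 1.489]
wrist_force: [-0.2, 0.4, -1.8]
width: 0.012
```

Emit:
step_arm:
  series:
    - [-1,0,0,0.5,0]
    - [-1,0,0,0.5,0]

```text
time: 9.78
tool_pos: [0.4941, 0.0168, 0.0609]
ee_rot: [3.141, -0.0, 1.489]
wrist_force: [-0.4, -1.1, 0.3]
width: 0.0119
```

Emit:
step_arm:
  series:
    - [-1,0,0,0.5,0]
    - [-1,0,0,0.5,0]

```text
time: 10.02
tool_pos: [0.4942, 0.0169, 0.0608]
ee_rot: [3.141, -0.0, 1.489]
wrist_force: [-2.5, 0.1, 5.9]
width: 0.0117
```

```bash
python3 - <<'E'
from h import *
t=np.array([.4941,.0169]);a=1.491;x=np.array([np.cos(a),np.sin(a)]);y=np.array([np.sin(a),-np.cos(a)])
def pr(n,f,uv,z):
    q=ray(f,uv,z)[:,:2]-t;print(n,np.c_[q@x,q@y].round(4).tolist())
pr("pad_w1","w1",[(195+557/2.77,120+65/2.77),(195+572/2.77,120+300/2.77)],.04)
pr("board rear w1","w1",[(195+320/2.77,120+110/2.77),(195+370/2.77,120+340/2.77)],.036)
pr("board front w1","w1",[(195+455/2.77,120+80/2.77),(195+495/2.77,120+315/2.77)],.036)
pr("board rear w4","w4",[(190+98/3.3,378/2.75),(190+546/3.3,340/2.75)],.036)
pr("board front w4","w4",[(190+62/3.3,160/2.75),(190+535/3.3,120/2.75)],.036)
o=robot.get_obs();print(o["wrist_force"],o["wrist_torque"],o["tool_pos"])
E
```

```text
pad_w1 [[0.1589, -0.0533], [0.1602, 0.0523]]
board rear w1 [[0.0587, -0.0487], [0.0687, 0.0599]]
board front w1 [[0.117, -0.0529], [0.1264, 0.0561]]
board rear w4 [[0.0578, -0.0476], [0.0677, 0.0608]]
board front w4 [[0.1167, -0.0527], [0.1259, 0.0551]]
[-2.51263462  0.07117924  5.88244348] [ 0.02213119  0.650183   -0.02666059] [0.49417402 0.0168727  0.06082862]
```

Emit:
step_arm:
  series:
    - [-1,0,0,-0.4,0]
    - [-1,3,0,-0.4,0]
    - [-1,8,0,-0.4,0]
    - [-1,14,0,-0.4,0]
    - [-1,20,0,-0.4,0]
    - [-1,26,0,-0.4,0]
    - [-1,30,0,-0.4,0]
    - [-1,30,0,-0.4,0]

```text
time: 11.02
tool_pos: [0.497, 0.0474, 0.0609]
ee_rot: [3.14, -0.0, 1.49]
wrist_force: [0.4, -2.1, 5.5]
width: 0.0112
```

Emit:
step_arm:
  series:
    - [-1,3,0,-0.3,0]
    - [-1,7,0,-0.3,0]
    - [-1,11,0,-0.3,0]
    - [-1,14,0,-0.3,0]
    - [-1,16,0,-0.3,0]
    - [-1,18,0,-0.3,0]
    - [-1,20,0,-0.3,0]
    - [-1,22,0,-0.3,0]
    - [-1,24,0,-0.3,0]
    - [-1,26,0,-0.3,0]
    - [-1,28,0,-0.3,0]

```text
time: 12.4
tool_pos: [0.4987, 0.0741, 0.0608]
ee_rot: [3.141, 0.002, 1.489]
wrist_force: [-0.5, -4.2, 5.8]
width: 0.0117
```

Emit:
step_arm:
  series:
    - [-1,1,0,-0.3,0]
    - [-1,2,0,-0.6,0]
    - [-1,3,0,-0.6,0]
    - [-1,4,0,-0.6,0]
    - [-1,5,0,-0.6,0]

```text
time: 13.02
tool_pos: [0.4987, 0.0799, 0.0609]
ee_rot: [-3.141, -0.0, 1.489]
wrist_force: [0.5, -2.7, 2.4]
width: 0.0123
```

Emit:
step_arm:
  series:
    - [-1,1.5,0,-0.4,0]
    - [-1,3,0,-0.4,0]
    - [-1,4.5,0,-0.4,0]
    - [-1,6,0,-0.4,0]

```text
time: 13.52
tool_pos: [0.4992, 0.086, 0.0612]
ee_rot: [-3.141, -0.0, 1.489]
wrist_force: [-0.3, -0.5, -1.7]
width: 0.0119
```

Emit:
step_arm:
  series:
    - [-1,2,0,0.2,0]
    - [-1,4,0,0.2,0]
    - [-1,6,0,0.2,0]
    - [-1,8,0,0.2,0]
    - [-1,10,0,0.2,0]
    - [-1,12,0,0.2,0]
    - [-1,12,0,0.2,0]

```text
time: 14.4
tool_pos: [0.5006, 0.0979, 0.0615]
ee_rot: [3.141, -0.001, 1.49]
wrist_force: [-0.9, -0.4, -1.3]
width: 0.0116
```

```bash
python3 - <<'E'
from h import *
F=[]
for i in range(3):
    o=robot.get_obs();F.append(o["wrist_force"]);s=look("wrist","w6")
print(np.array(F).round(2),o["tool_pos"])
cv2.imwrite("pics/w6c.png",cv2.resize(s["pixels"][100:320,150:410,::-1],None,fx=3,fy=2.7,interpolation=2))
E
```

```text
[[-0.88 -0.35 -1.27]
 [ 0.42  0.36 -1.65]
 [-0.06 -0.06 -1.76]] [0.50065532 0.09784186 0.06157277]
```

View pics/w6.png

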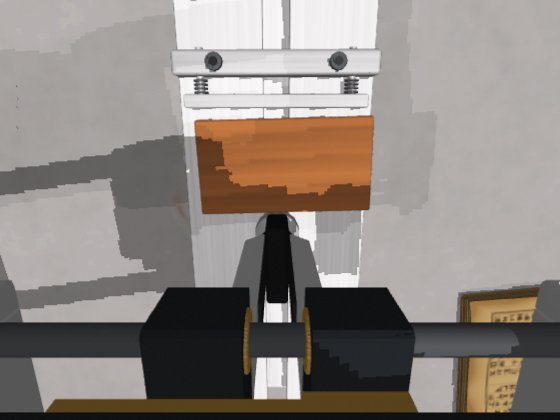

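The board has nearly squared itself, with its front edge at rows 117–122, and the pad edge at row 108 is still a few mm off. The z reading suggests the foot is floating slightly, so I'll lower it a touch and carry on.

```bash
python3 - <<'E'
from h import *
t=np.array([.5006,.0979]);a=1.49;x=np.array([np.cos(a),np.sin(a)])
for n,uv,z in(("pad",[(186,108),(367,107)],.04),("front",[(197,121),(372,117)],.036),("rear",[(203,213),(370,209)],.036)):
    print(n,((ray("w6",uv,z)[:,:2]-t)@x*1000).round(1))
E
```

```text
pad [79.1 79.6]
front [71.6 73.9]
rear [13.2 15.8]
```

Emit:
step_arm:
  series:
    - [-1,0,0,0.3,0]
    - [-1,0,0,0.5,0]
    - [-1,0,0,0.5,0]

```text
time: 14.92
tool_pos: [0.5006, 0.0976, 0.0609]
ee_rot: [-3.142, -0.0, 1.489]
wrist_force: [-0.4, -0.3, -1.1]
width: 0.0118
```

Emit:
step_arm:
  series:
    - [-1,0.5,0,0.3,0]
    - [-1,1,0,0.3,0]
    - [-1,2,0,0.3,0]
    - [-1,3,0,0.3,0]
    - [-1,3.5,0,0.3,0]
    - [-1,4,0,0.3,0]
    - [-1,4,0,0.3,0]

```text
time: 15.8
tool_pos: [0.5011, 0.1015, 0.0609]
ee_rot: [3.141, 0.0, 1.489]
wrist_force: [-0.5, -2.3, 0.8]
width: 0.0119
```

Emit:
step_arm:
  series:
    - [-1,0.5,0,0,0]
    - [-1,1,0,0,0]
    - [-1,1,0,0,0]

```text
time: 16.18
tool_pos: [0.5011, 0.1025, 0.0609]
ee_rot: [3.141, 0.0, 1.489]
wrist_force: [0.5, -2.8, 2.2]
width: 0.0116
```

Emit:
step_arm:
  series:
    - [-1,0.5,0,0,0]
    - [-1,1,0,0,0]
    - [-1,1,0,0,0]

```text
time: 16.55
tool_pos: [0.5012, 0.1035, 0.0609]
ee_rot: [3.141, 0.0, 1.489]
wrist_force: [-0.9, -2.9, 3.0]
width: 0.0121
```

Emit:
step_arm:
  series:
    - [-1,0.5,0,0,0]
    - [-1,1,0,0,0]
    - [-1,1,0,0,0]

```text
time: 16.92
tool_pos: [0.5011, 0.1043, 0.0608]
ee_rot: [3.141, 0.001, 1.489]
wrist_force: [-0.7, -4.5, 4.3]
width: 0.0118
```

```bash
cat > f.py <<'E'
from h import *
import sys
F=[]
for i in range(4):
    o=robot.get_obs();F.append(np.r_[o["wrist_force"],o["tool_pos"]*1000]);s=look("wrist",sys.argv[1])
F=np.array(F);print(F.mean(0).round(2),F.std(0).round(2)[:3],o["time"])
E
python3 f.py w7; python3 - <<'E'
from h import *
cv2.imwrite("pics/w7c.png",cv2.resize(cv2.imread("pics/w7.png")[40:240,160:390],None,fx=3.4,fy=2.9,interpolation=2))
E
```

```text
[ -0.81  -4.45   4.71 501.15 104.26  60.84] [0.28 0.27 0.38] 17.075
```

View pics/w7c.png

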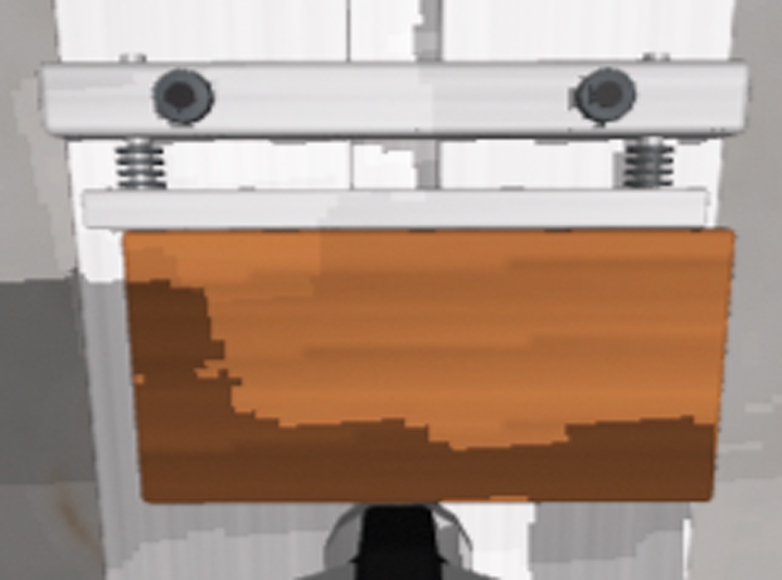

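The board is square against the pad with its front edge closed. I'll unload the vertical force to read the true push.

Emit:
step_arm:
  series:
    - [-1,0,0,-0.3,0]
    - [-1,0,0,-0.4,0]
    - [-1,0,0,-0.4,0]

```text
time: 17.5
tool_pos: [0.5011, 0.1045, 0.0609]
ee_rot: [-3.141, 0.0, 1.489]
wrist_force: [-0.4, -6.0, 2.9]
width: 0.0116
```

```bash
python3 f.py w8
```

```text
[-1.0000e-01 -4.7600e+00  2.1800e+00  5.0110e+02  1.0453e+02  6.0870e+01] [0.27 0.74 0.54] 17.65
```

Emit:
step_arm:
  series:
    - [-1,0,0,-0.3,0]
    - [-1,0,0,-0.3,0]
    - [-1,0,0,-0.3,0]

```text
time: 18.08
tool_pos: [0.501, 0.1048, 0.0609]
ee_rot: [-3.141, -0.0, 1.489]
wrist_force: [0.3, -4.3, -1.4]
width: 0.0121
```

```bash
python3 f.py w9
```

```text
[  0.9   -3.4   -1.31 500.93 104.83  60.93] [0.66 0.55 0.33] 18.225
```

Emit:
step_arm:
  series:
    - [-1,0.4,0,0,0]
    - [-1,0.8,0,0,0]
    - [-1,1,0,0,0]
    - [-1,1,0,0,0]

```text
time: 18.77
tool_pos: [0.5009, 0.1055, 0.0611]
ee_rot: [-3.141, 0.0, 1.489]
wrist_force: [0.4, -3.3, -2.3]
width: 0.0116
```

```bash
python3 f.py w10
```

```text
[ 4.4000e-01 -3.7300e+00 -2.2700e+00  5.0091e+02  1.0551e+02  6.1170e+01] [0.12 0.74 0.44] 18.925
```

Emit:
step_arm:
  series:
    - [-1,0.5,0,0.2,0]
    - [-1,1,0,0.2,0]
    - [-1,1,0,0.2,0]

```text
time: 19.35
tool_pos: [0.5011, 0.1063, 0.0611]
ee_rot: [-3.141, 0.001, 1.489]
wrist_force: [-0.5, -5.1, -2.9]
width: 0.0115
```

```bash
python3 f.py w11
```

```text
[ -0.89  -4.97  -2.63 501.05 106.35  61.07] [0.37 0.41 0.36] 19.5
```

The push reads 5.0 N. Now I'll press the stem down in stages, watching Fz and y.

Emit:
step_arm:
  series:
    - [-1,0,0,1,0]
    - [-1,0,0,2,0]
    - [-1,0,0,3,0]
    - [-1,0,0,4,0]
    - [-1,0,0,5,0]
    - [-1,0,0,5,0]

```text
time: 20.3
tool_pos: [0.5013, 0.1064, 0.059]
ee_rot: [3.141, 0.0, 1.49]
wrist_force: [-5.1, -5.5, 9.1]
width: 0.0118
```

Emit:
step_arm:
  series:
    - [-1,0,-0.3,1,0]
    - [-1,0,-0.4,2,0]
    - [-1,0,-0.4,3,0]
    - [-1,0,-0.4,4,0]
    - [-1,0,-0.4,4.5,0]
    - [-1,0,-0.4,4.5,0]

```text
time: 21.05
tool_pos: [0.5013, 0.1064, 0.0557]
ee_rot: [3.14, 0.0, 1.489]
wrist_force: [-7.3, -6.4, 14.2]
width: 0.0118
```

The stem is at about 5.5 mm (15.8 N), clear of the lips, and x is on the slot's line. Now the quarter turn, first half.

Emit:
step_arm:
  series:
    - [-1,0,-0.3,0.4,0]
    - [-1,0,-0.5,0.4,-6]
    - [-1,0,-0.5,0.4,-14]
    - [-1,0,-0.5,0.4,-22]
    - [-1,0,-0.5,0.4,-30]
    - [-1,0,-0.5,0.4,-38]
    - [-1,0,-0.5,0.4,-45]
    - [-1,0,-0.5,0.4,-45]

```text
time: 22.05
tool_pos: [0.5028, 0.1061, 0.0562]
ee_rot: [3.137, 0.005, 2.275]
wrist_force: [-3.3, -6.3, 13.3]
width: 0.0115
```

Emit:
step_arm:
  series:
    - [-1,0.4,-0.4,0.6,0]
    - [-1,0.8,-0.8,0.6,-6]
    - [-1,0.8,-0.8,0.6,-14]
    - [-1,0.8,-0.8,0.6,-22]
    - [-1,0.8,-0.8,0.6,-30]
    - [-1,0.8,-0.8,0.6,-38]
    - [-1,0.8,-0.8,0.6,-45]
    - [-1,0.8,-0.8,0.6,-45]

```text
time: 23.05
tool_pos: [0.5026, 0.1059, 0.0561]
ee_rot: [-3.141, 0.009, 3.061]
wrist_force: [-2.3, -7.6, 15.0]
width: 0.0117
```

```bash
python3 f.py w12
```

```text
[ -2.33  -7.79  14.51 502.6  105.91  56.05] [0.3  0.14 0.36] 23.2
```

The quarter turn is done (yaw 175.4°). I'll nudge back the 0.5 mm lost towards the fence, then let the stem rise.

Emit:
step_arm:
  series:
    - [-1,0.3,0.4,0,0]
    - [-1,0.3,0.7,0,0]
    - [-1,0.3,0.7,0,0]

```text
time: 23.62
tool_pos: [0.5026, 0.106, 0.056]
ee_rot: [-3.14, 0.009, 3.06]
wrist_force: [-2.1, -9.9, 14.7]
width: 0.0118
```

```bash
python3 f.py w13
```

```text
[ -2.08  -9.08  14.1  502.58 106.01  56.06] [0.15 0.48 0.45] 23.775
```

Emit:
step_arm:
  series:
    - [-1,0,0,-0.5,0]
    - [-1,0,0,-1,0]
    - [-1,0,0,-1.5,0]
    - [-1,0,0,-2,0]
    - [-1,0,0,-2,0]

```text
time: 24.45
tool_pos: [0.5025, 0.106, 0.0568]
ee_rot: [-3.14, 0.009, 3.06]
wrist_force: [1.0, -8.0, 9.0]
width: 0.012
```

```bash
python3 f.py w14
```

```text
[ 3.9000e-01 -8.1300e+00  8.5800e+00  5.0249e+02  1.0600e+02  5.6750e+01] [0.38 0.22 0.52] 24.6
```

Emit:
step_arm:
  series:
    - [-1,0,0,-0.4,0]
    - [-1,0,0,-0.8,0]
    - [-1,0,0,-1,0]
    - [-1,0,0,-1,0]

```text
time: 25.15
tool_pos: [0.5025, 0.106, 0.0568]
ee_rot: [-3.14, 0.009, 3.06]
wrist_force: [1.6, -8.6, 5.0]
width: 0.0118
```

```bash
python3 f.py w15
```

```text
[  1.79  -7.88   4.53 502.46 106.    56.8 ] [0.21 0.48 0.65] 25.3
```

The stem is locked: z stays at 56.8 mm while the lift load drops. I'll unload the rest, ease the side push, and check that the post holds before opening.

Emit:
step_arm:
  series:
    - [-1,0,-0.5,-0.6,0]
    - [-1,0,-1,-1.2,0]
    - [-1,0,-1.5,-1.2,0]
    - [-1,0,-1.5,-1.2,0]

```text
time: 25.85
tool_pos: [0.5024, 0.1058, 0.0568]
ee_rot: [3.141, 0.008, 3.06]
wrist_force: [4.7, -4.8, -1.3]
width: 0.0119
```

```bash
python3 f.py w16
```

```text
[  4.47  -5.15  -0.93 502.41 105.81  56.84] [0.27 0.42 0.5 ] 26.0
```

Emit:
step_arm:
  series:
    - [-1,-0.4,-0.7,0,0]
    - [-1,-0.7,-1.4,0,0]
    - [-1,-0.7,-1.8,0,0]
    - [-1,-0.7,-1.8,0,0]

```text
time: 26.55
tool_pos: [0.5024, 0.1056, 0.0568]
ee_rot: [3.138, 0.007, 3.06]
wrist_force: [4.8, -0.4, 1.6]
width: 0.0119
```

```bash
python3 f.py w17
```

```text
[ 5.3600e+00 -4.8000e-01  1.3600e+00  5.0237e+02  1.0556e+02  5.6820e+01] [0.45 0.52 0.2 ] 26.7
```

Emit:
step_arm:
  series:
    - [-0.6,0,0,0,0]
    - [-0.3,0,0,0,0]
    - [-0.2,0,0,0,0]
    - [-0.2,0,0,0,0]

```text
time: 27.25
tool_pos: [0.499, 0.1043, 0.0546]
ee_rot: [3.141, -0.001, 3.06]
wrist_force: [0.8, 0.6, -0.2]
width: 0.0373
```

```bash
python3 f.py w18
```

```text
[ 2.8000e-01  1.3000e-01 -3.0000e-02  4.9917e+02  1.0421e+02  5.4680e+01] [0.4  0.5  0.31] 27.4
```

The gripper is free, with forces near zero. I'll lift straight up and inspect.

Emit:
step_arm:
  series:
    - [-0.2,0,0,-10,0]
    - [-0.2,0,0,-30,0]
    - [-0.2,0,0,-70,0]
    - [0.5,0,0,-120,0]
    - [0.8,0,0,-140,0]
    - [0.8,0,0,-140,0]
    - [0.8,0,0,-140,0]

```text
time: 28.32
tool_pos: [0.4989, 0.1041, 0.1938]
ee_rot: [-3.141, -0.002, 3.06]
wrist_force: [-1.2, 0.2, 0.3]
width: 0.0741
```

```bash
python3 - <<'E'
from h import *
s=look("wrist","w19",["post","grip","head","board","slot_far"]);o=robot.get_obs();print(o["time"],o["tool_pos"],o["wrist_force"])
cv2.imwrite("pics/w19c.png",cv2.resize(s["pixels"][90:290,150:430,::-1],None,fx=2.8,fy=2.8,interpolation=2))
look("top","t2",["beaker","strip_tin","loupe"])
E
```

```text
post [([0.5017, 0.1077, 0.0236], 0.6)]
grip [([0.5028, 0.1064, 0.0695], 0.61), ([0.5064, 0.1474, 0.0276], 0.3)]
head []
board [([0.5078, 0.1487, 0.0265], 0.82)]
slot_far [([0.4715, -0.184, 0.0023], 0.71), ([0.506, 0.2002, 0.0237], 0.65)]
28.625 [0.49900465 0.10405125 0.19385281] [-0.06671278  0.69172566  0.64842099]
beaker [([0.6155, -0.2031, 0.0015], 0.74)]
strip_tin [([0.4371, -0.3777, 0.0033], 0.77)]
loupe [([0.5201, -0.4805, -0.0039], 0.54)]
```

The viewing limit is reached, so I'll check numerically. I'll compare the pad's position relative to the fixed fence bar before and after, and the board edges and wing direction.

```bash
python3 - <<'E'
from h import *
t=np.array([.4941,.0169]);a=np.radians(85.4);x=np.array([np.cos(a),np.sin(a)]);y=np.array([np.sin(a),-np.cos(a)])
def rect(f,z,X,Y):
    g=np.array([[*(t+u/1000*x+v/1000*y),z] for v in Y for u in X]);p=proj(f,g).astype(np.float32).reshape(len(Y),len(X),2)
    return cv2.remap(cv2.imread(f"pics/{f}.png"),p[...,0],p[...,1],cv2.INTER_LINEAR).astype(float)
X=np.arange(85,190,1.)
for f in("w1","w6","w11","w19"):
  for Y0 in(-30,15):
    r=rect(f,.040,X,np.arange(Y0,Y0+12,1.));sat=np.median(r[...,2]-r[...,0],0);g=np.median(r.mean(2),0)
    d=np.diff(g);k=np.where((abs(d)>14)&(X[1:]>110))[0]
    wood=X[sat>40]
    print(f,Y0,"wood",wood[[0,-1]] if len(wood) else None,"edges",[(X[i],int(d[i])) for i in k])
im=cv2.imread("pics/w19.png").max(2);tp=np.array([.5024,.1057])
r=rect("w19",.080,np.arange(50,125,.5),np.arange(-35,35,.5)).max(2)
m=(r<60).astype(np.uint8);n,l,st,ce=cv2.connectedComponentsWithStats(m)
for i in np.argsort(-st[1:,4])[:3]+1:
    v,u=np.where(l==i);print(st[i],cv2.minAreaRect(np.c_[u/2+50,v/2-35].astype(np.float32)))
E
```

```text
w1 -30 wood [ 85. 118.] edges [(np.float64(117.0), 32), (np.float64(118.0), 56), (np.float64(119.0), 27), (np.float64(154.0), -18), (np.float64(155.0), -62), (np.float64(156.0), -58), (np.float64(157.0), -22), (np.float64(159.0), 53), (np.float64(160.0), 59), (np.float64(167.0), 27), (np.float64(172.0), -36), (np.float64(173.0), -52), (np.float64(174.0), -39), (np.float64(177.0), 18), (np.float64(178.0), 35), (np.float64(179.0), 39), (np.float64(180.0), 28)]
w1 15 wood [ 85. 122.] edges [(np.float64(121.0), 16), (np.float64(122.0), 61), (np.float64(123.0), 27), (np.float64(154.0), -27), (np.float64(155.0), -52), (np.float64(156.0), -46), (np.float64(157.0), -20), (np.float64(159.0), 50), (np.float64(160.0), 46), (np.float64(167.0), 24), (np.float64(168.0), 15), (np.float64(172.0), -28), (np.float64(173.0), -53), (np.float64(174.0), -44), (np.float64(175.0), -22), (np.float64(178.0), 44), (np.float64(179.0), 40), (np.float64(180.0), 21)]
w6 -30 wood [ 96. 154.] edges [(np.float64(114.0), 17), (np.float64(115.0), 31), (np.float64(153.0), 24), (np.float64(154.0), 93), (np.float64(159.0)
[... 1295 characters left out ...]
, 32), (np.float64(169.0), 61), (np.float64(170.0), 38), (np.float64(173.0), -14), (np.float64(174.0), -50), (np.float64(175.0), -61), (np.float64(176.0), -34), (np.float64(178.0), 47), (np.float64(179.0), 53), (np.float64(180.0), 32)]
w19 15 wood [103. 161.] edges [(np.float64(160.0), -17), (np.float64(161.0), 23), (np.float64(162.0), 62), (np.float64(163.0), 24), (np.float64(169.0), 16), (np.float64(170.0), 19), (np.float64(174.0), -50), (np.float64(175.0), -66), (np.float64(176.0), -23), (np.float64(178.0), 39), (np.float64(179.0), 46), (np.float64(180.0), 28)]
[  55   22   42   94 2524] ((88.61538696289062, -0.6730766296386719), (46.77370071411133, 20.101903915405273), 78.69007110595703)
```

The pad is about 1.5–2 mm in, which means about 4 N. The dark blob's 79° wing angle could be a perspective effect, so I'll fit a 3D wing silhouette to check it.

```bash
python3 - <<'E'
from h import *
from scipy.optimize import minimize
im=cv2.imread("pics/w19.png").max(2).astype(int)
c=proj("w19",[[.5024,.1057,.07]])[0];print(c)
for thr in(40,55):
    m=(im<thr).astype(np.uint8);n,l,st,ce=cv2.connectedComponentsWithStats(m)
    i=l[int(c[1]),int(c[0])];M=(l==i)&(i>0);print(thr,st[i])
    def sil(p):
        A=np.zeros(im.shape,np.uint8);a=np.radians(p[2]);R=np.array([[np.cos(a),-np.sin(a)],[np.sin(a),np.cos(a)]])
        q=[[*(p[:2]/1000+R@np.array([u,v])/1000),z] for u in(-22,22) for v in(-6,6) for z in(.054,.080)]
        cv2.fillConvexPoly(A,cv2.convexHull(np.round(proj("w19",q)*16).astype(np.int32)),1,shift=4)
        return A
    def cost(p):
        A=sil(np.array(p))>0;return -(A&M).sum()/(A|M).sum()
    B=min((cost((X,Y,yw)),X,Y,yw) for yw in range(155,197,3) for X in np.arange(496,509,1.) for Y in np.arange(101,111,1.))
    print(B)
E
```

```text
[280.15733617 200.80444743]
40 [     0      0    560    413 197903]
(np.float64(0.0), np.float64(496.0), np.float64(101.0), 155)
55 [268 177  23  49 712]
(np.float64(-0.75), np.float64(504.0), np.float64(105.0), 179)
```

Everything is consistent: the wing's yaw is about 179° against the 175° commanded (coarse fit), so the head lies across the slot. Handing in.

```bash
python3 -c "
from bench import robot
print(robot.get_obs()['time']);print(robot.close_job())"
```

```text
28.825
the job is handed in; nothing more can be done
None
```

The post is set and locked in the slot, pinching the board square at the fence. I handed the job in at 28.8 s, with the gripper open and about 12 cm above the plate, touching nothing.

**What I did:** I took the post from the block and set its head lengthwise into the slot until the foot met the plate. I then slid it along, pushing the board square against the pad to a 5.0 N wrist reading. I pressed the grip down about 5.5 mm, turned it 90°, let it rise until the head caught under the lips, and let go. For a few millimetres of the slide, before the board reached the fence, the foot floated a fraction of a millimetre above the plate. I lowered it again before the final push.

**Last checks:**
- **Lock:** the grip stayed at the locked height (stem about 4 mm down) while I unloaded it.
- **Pinch:** the pad sits 1.2–2 mm in from its untouched position, so the pinch is roughly 3.5–4.5 N, a little below 5 N.
- **Board:** its front edge reads the same at both places checked along the fence, so it is square.
- **Beaker, tin and loupe:** all were found within the networks' error of their first positions.

**Uncertain points:**
- **Board load during the turn:** sideways wrist force reached 9.9 N, just after the turn. I put part of that down to foot friction, because the tool had moved only about 0.1 mm, but I did not measure the board's share.
- **Wing direction:** a coarse image fit gave about 179°, against 175° commanded, and the raw blob angle was about 11° off square. I took both as perspective effects.
- **Final picture:** it was checked by numbers only, as the viewing limit was used up.

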